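Turn over the top leaf of the counter parts catalogue

TASK

Turn to the next page of the parts catalogue on the bench: with the fingertips, tip the top leaf of its right-hand pile up by its index tab and over the spine, and press it down so that it lies flat on the left-hand pile. Only push it, gently: do not pinch or grip the leaf, do not fling it, and do not turn up the leaf beneath it. Leave the catalogue standing where it is and the things around it alone.

Things in the scene. Friction and masses are not known exactly. Their poses are not given: they have to be found in the camera images.
- stand: the open parts catalogue: loose 3 kg grey steel base on rubber feet, a spine in the middle, a pile of rigid black-framed leaves with paper inserts on each side. 226 mm along the spine (its x, away from the robot), 360 mm across the tabs (its y, to the robot's left). Origin on the bench under the middle of the spine; right-hand pile at -y, left-hand pile at +y; end cheeks of the spine rise to 54 mm
- leaf (a joint): turning angle (rad) of the right-hand pile's top leaf: 0 = flat to the right, 1.57 = upright, 3.14 = flat to the left (stop). Starts at 0 to 0.2. Stiff panel 210 mm along the spine, 5 mm thick, from 10 to 158 mm from its pivot line, plus a tab. Stiff pivots (0.2 N m friction): it stays at any angle where it is left and must be pressed down flat; at the tab it takes about 2 N to turn
- leaf_front: front half-frame of the top leaf and its tab (2.5 mm thick, 2 mm at the tab), the face that looks up at the start; its origin is on the pivot line at mid-spine, 45 mm above the bench
- leaf_back: back half-frame of the same leaf and its tab, the face that looks down at the start; same origin
- leaf_tab (a point): middle of the outer edge of the top leaf's index tab, at half thickness, 180 mm from the pivot line. The tab: white plate 40 mm wide along the spine, 4 mm thick, standing out 22 mm beyond the leaf; second of four tab places counted from the robot, 26 mm nearer the robot than the spine's middle. Leaf flat: its underside is 43 mm above the bench, with free air below
- leaf_spine (a point): point on the top leaf's pivot line, 45 mm above the bench, square across from the middle of its tab; point leaf_tab swings round it on a 180 mm circle
- left_pile (a point): middle of the upper face of the left-hand pile, 42 mm above the bench, 85 mm left of the spine line: the turned leaf comes to lie on it. This pile's own tabs stick out at other places along its edge
- under (a joint): turning angle (rad) of the next leaf of the right-hand pile, directly beneath the top leaf and of the same size: 0 = flat. It must stay down
- under_tab (a point): middle of the outer edge of that next leaf's tab, at the fourth (farthest) tab place; same shape of tab, 6 mm lower
- filter: spin-on oil filter, upright white can 77 mm across, 94 mm tall, behind the catalogue; bystander. Origin: centre of its underside
- bearing: ball bearing lying flat, 62 mm across, 16 mm high, to the right of the catalogue; bystander. Origin: centre of its underside
- carton_white: white carton 110 x 75 x 60 mm high behind the catalogue; bystander. Origin: centre of its underside
- carton_blue: blue carton with white bands, 65 x 45 x 50 mm high, to the left of the catalogue; bystander. Origin: centre of its underside
- flange: dark steel hub flange, disc 80 mm across with a boss, 32 mm high, off the near right corner of the catalogue; bystander. Origin: centre of its underside
- marker: thick marker pen lying down, 130 mm long, 19 mm thick, to the left of the catalogue; bystander. Origin: on the bench under its middle, its x along the pen

How it is judged (in metres and radians):
At the end, for the whole second after the job is handed in: The top leaf lies flat on the left-hand pile (its angle beyond 3.09 rad, its tab within about 9 mm of its lowest) and is still; the leaf beneath it lies flat on the right (below 0.06 rad); the catalogue stands level within 30 mm of where it was (value of joint leaf above 3.09 rad and not (velocity of joint leaf above 0.1 rad/s) and value of joint under below 0.06 rad and distance of stand from where it was at the start of the episode below 0.03 m and angle between stand's own z axis and vertical below 0.03 rad and linear speed of stand below 0.02 m/s); the robot touches nothing.
It fails at once if the leaf beneath was turned up (more than 0.2 rad) (value of joint under above 0.2 rad).
It fails at once if the leaf was flung (faster than 5 rad/s) (velocity of joint leaf above 5 rad/s).
It fails at once if the leaf was pinched (its front and back squeezed at once, each with over 8 N) or the catalogue pressed with over 60 N ((contact force between the fingers and leaf_front above 8 N and contact force between the fingers and leaf_back above 8 N) or contact force between the fingers and stand above 60 N).
It fails at once if the catalogue was pushed more than 30 mm, lifted or tipped (distance of stand from where it was at the start of the episode above 0.03 m or angle between stand's own z axis and vertical above 0.1 rad or height (world z) of stand above 0.012 m).
It fails at once if a bystander was moved more than 25 mm (distance of any of filter, bearing, carton_white, carton_blue, flange, marker from where it was at the start of the episode above 0.025 m).
It also fails if it takes over 45 s, if anything falls off the work surface, if the arm or the gripper's body presses on something with over 40 N, if the wrist force passes 120 N, or if a joint passes its speed limit or range.

ROBOT

A 6-joint arm with a two-finger parallel gripper is mounted at the origin on the work surface. World frame = base frame: x ahead of the robot, y to its left, z up, the work surface at z = 0. Lengths are in mm, angles in rad, forces in N, time in s.
With the tool pointing down it reaches from about 350 to 1000 mm from the base axis. Payload 7.1 kg.
Tool frame: the origin (TCP) lies on the centre line of the jaws, within the pads' length; the fingertips stand 17 mm ahead of it and the grasp point (between the pads) lies 2 mm behind it; z points along the fingers, y is the direction in which the jaws open and shut (so a half turn about z gives the same grasp; the last joint's range is limited). The gripper opens to 85 mm and grips with 20 to 120 N. Pads are 22 mm wide; open, the fingers measure 114 mm over their backs; the gripper's body (76 mm by 85 mm) begins 54 mm behind the grasp point. The pads swing forward as they close: fully open they stand 13 mm farther back than shut.
Start: joints at [1.167, 0.423, 1.63, -0, 1.089, -0.019], TCP at [234.576, 579.292, 248.319] pointing down, gripper open.
Joint ranges: [-3, 3], [-0.9, 2.11], [0.09, 2.58], [-1.31, 4.45], [0.11, 2.69], [-2.54, 2.54]. Speed limits (rad/s): [2.39, 2.39, 3.01, 3.14, 3.14, 3.14].

INTERFACE

Orientations are given as a unit quaternion [w, x, y, z].
In Python, from cell import env, eyes gives the robot as it stands.
- The arm moves only by the tool apply_moves, never from a script. Its argument "increments" is a list of rows, each an object with "linear": the shift along the tool's x, y, z in m, a list of three; "rotation": the turn, a rotation vector about the tool's x, y, z in rad, a list of three; "gripper": the finger opening in m, from 0 to 0.0854. In form: [{"linear": [dx, dy, dz], "rotation": [ax, ay, az], "gripper": gripper}, ...]. A call has 1 to 5 rows; each row is the pose to reach, as a shift and turn from the pose commanded when the call began, along the tool's axes at that moment; what a row does not reach only later rows make up. A row lasts 1/8 s, in which the tool goes at most 62.5 mm and 10.7 degrees, less where a joint would pass 70% of its speed; a pose out of reach is approached as far as the arm can. A call with a gripper value outside its range is refused whole. The fingers move at their own pace and stop on an object; "newtons" is the grip in N (left out, the last holds). Time passes only in rows, so rows that repeat a pose let the fingers close. It gives the time, the measured TCP pose, the force and the opening at its end, in the units of the state.
- env.sense(): the state, without advancing time (a new reading comes with each control period).
- eyes.get_image(name): name is "scene" or "top" or "wrist"; returns a dict with "frame" (400x640x3 uint8, blue, green, red), "fx", "fy", "cx", "cy" (pixels), "rvec" (rotation vector, rad) and "tvec" (3), from world to camera coordinates, as OpenCV has them; the wrist camera has in their place "T_tool_cam" (4x4, takes a point from camera to tool coordinates, whose origin is the TCP and whose axes are the flange's). Camera axes: x right, y down, z forward; pixel columns grow to the right and rows downward; lengths in mm; the calibration is good to about 2 mm. A picture is of the moment at which its call begins: read the wrist's pose just before it. There is no depth.
- env.finish_job(): hands the job in, once; it reports no verdict.
The state is a dict: "time": time; "joint_pos": joint angles; "qd": joint speeds; "tau": joint torques, N m; "eef_pos": TCP position; "tcp_rot": TCP orientation; "wrist_force": force on the tool from outside, world axes, zero at the start; "ft_torque": the same for the moment, N m; "gripper_width": opening from 0.0 (shut) to 1.0 (fully open).
Only numpy, scipy, OpenCV 4.12 (cv2) and the standard library are available. Lean on these libraries where they do the work, as an engineer would, in place of code of your own. Each camera call takes 0.05 s, during which the arm holds its last target.

## Working session

There is one attempt and no reset: what is moved stays moved. The work goes in short steps, Python scripts to look and compute and a tool call to move; the robot and the scene stay as the last step left them, time stands still between calls to the robot, and variables do not carry over. Pictures are saved under pics/ and viewed, and the job is handed in when it is done.

Besides the shell and the picture viewer there is one more tool, called after "Emit:" by a JSON object that holds its "api" and its "payload". apply_moves: Moves the arm, as the interface text tells. Its arguments: {"type":"object","properties":{"increments":{"type":"array","items":{"type":"object","properties":{"linear":{"type":"array","items":{"type":"number"}},"rotation":{"type":"array","items":{"type":"number"}},"gripper":{"type":"number"}}}},"newtons":{"type":"number"}},"required":["increments"]}

```bash
ls; mkdir -p pics; cat > h.py <<'E'
import numpy as np, cv2
from cell import env, eyes
def cam(name):
    d=eyes.get_image(name); return d
def ray(d,u,v):
    K=np.array([[d['fx'],0,d['cx']],[0,d['fy'],d['cy']],[0,0,1.]])
    R=cv2.Rodrigues(np.array(d['rvec'],float))[0]; t=np.array(d['tvec'],float).ravel()
    o=-R.T@t; r=R.T@np.linalg.inv(K)@np.array([u,v,1.]); return o,r/np.linalg.norm(r)
def onplane(d,u,v,z):
    o,r=ray(d,u,v); return o+r*(z-o[2])/r[2]
def proj(d,P):
    K=np.array([[d['fx'],0,d['cx']],[0,d['fy'],d['cy']],[0,0,1.]])
    return cv2.projectPoints(np.array(P,float).reshape(-1,1,3),np.array(d['rvec'],float),np.array(d['tvec'],float),K,None)[0].reshape(-1,2)
def tri(l):
    A=np.zeros((3,3));b=np.zeros(3)
    for o,r in l:
        M=np.eye(3)-np.outer(r,r);A+=M;b+=M@o
    return np.linalg.solve(A,b)
def Rq(q):
    from scipy.spatial.transform import Rotation as R
    return R.from_quat([q[1],q[2],q[3],q[0]]).as_matrix()
E
python3 - <<'E'
from h import *
print(env.sense())
for n in ['scene','top']:
    d=cam(n); cv2.imwrite(f'pics/{n}0.png',d['frame']); print({k:v for k,v in d.items() if k!='frame'})
    import pickle; pickle.dump(d,open(f'{n}0.pkl','wb'))
E
```

```text
pics
{'time': 0.0, 'joint_pos': array([ 1.16697196e+00,  4.23853624e-01,  1.63066521e+00, -1.70331335e-05,
        1.08861983e+00, -1.90016096e-02]), 'qd': array([ 0.00042369, -0.00087463,  0.00106664,  0.00039627,  0.00099642,
        0.00039141]), 'tau': array([-1.02837177e-03, -5.57387495e+01, -2.81740558e+01, -5.66831915e-06,
        7.38425850e-03, -1.29048910e-06]), 'eef_pos': array([234.40148552, 578.82703516, 247.54743586]), 'tcp_rot': array([-1.54833837e-04,  1.91222386e-01,  9.81546434e-01, -7.57376104e-04]), 'wrist_force': array([-0.57734163, -0.41087065, -0.28548564]), 'ft_torque': array([ 0.01154528, -0.00741383,  0.00704639]), 'gripper_width': 1.0005722430638304}
{'fx': 466.5200913692069, 'fy': 466.5200913692069, 'cx': 319.43966931619184, 'cy': 199.76735927533562, 'rvec': array([ 1.40053023,  2.33229747, -0.77608806]), 'tvec': array([ 211.98599015, -396.98084588, 1482.64073789])}
{'fx': 390.83366620126986, 'fy': 390.83366620126986, 'cx': 319.26005650556493, 'cy': 195.0825063904542, 'rvec': array([ 2.1309451 , -2.15000372,  0.17199309]), 'tvec': array([ 63.70901166, 599.99035071, 922.49451078])}
```

View pics/scene0.png

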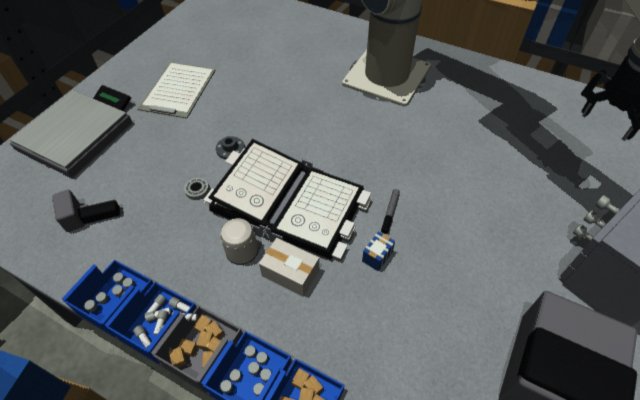

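View pics/top0.png

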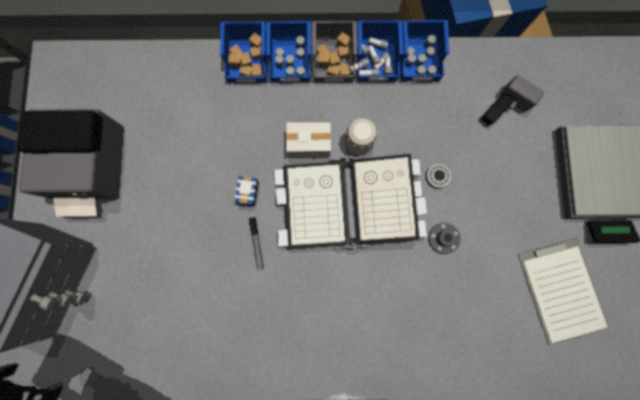

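The scene view shows the catalogue around (287,195), with the base at the top. In the top view the spine runs at about (349,160-248), the right-hand tabs are near (420,165-230) and the flange is at (445,238). I'll zoom in.

```bash
python3 - <<'E'
import pickle,cv2
d=pickle.load(open('top0.pkl','rb'));f=d['frame'][140:270,230:470]
cv2.imwrite('pics/topz.png',cv2.resize(f,None,fx=3.3,fy=3.3,interpolation=cv2.INTER_CUBIC))
d=pickle.load(open('scene0.pkl','rb'));f=d['frame'][120:290,180:410]
cv2.imwrite('pics/scz.png',cv2.resize(f,None,fx=3.4,fy=3.4,interpolation=cv2.INTER_CUBIC))
E
```

```text
(no output)
```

View pics/topz.png

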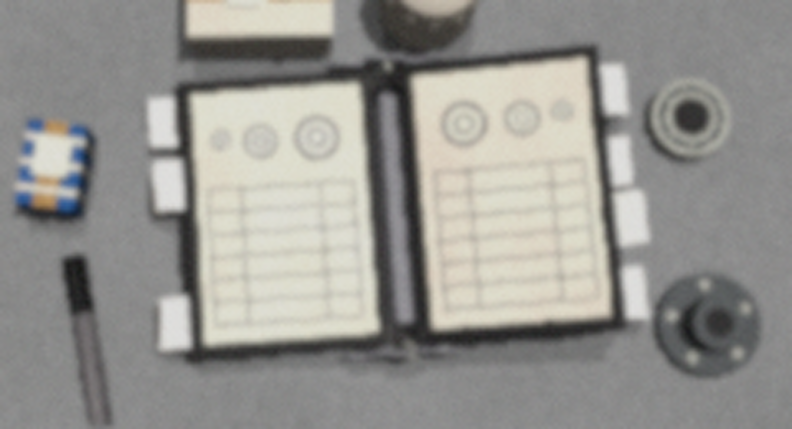

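View pics/scz.png

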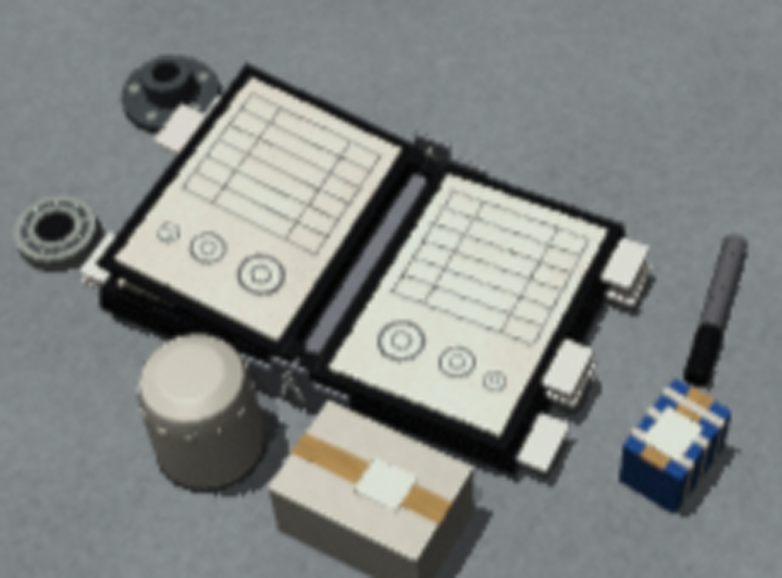

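```bash
python3 - <<'E'
from h import *
import pickle
T=pickle.load(open('top0.pkl','rb'));S=pickle.load(open('scene0.pkl','rb'))
tz=lambda u,v:(230+u/3.3,140+v/3.3)
sz=lambda u,v:(180+u/3.4,120+v/3.4)
def two(a,b):
    return tri([ray(T,*tz(*a)),ray(S,*sz(*b))])
print('far cheek',onplane(T,*tz(385,68),54),onplane(S,*sz(290,372),54))
print('near cheek',onplane(T,*tz(400,348),54),onplane(S,*sz(432,147),54))
print('leaf near R corner',two((620,323),(248,67)))
print('leaf far R corner',two((596,48),(105,270)))
print('near L of right',two((430,335),(403,147)))
print('left pile outer near',two((197,350),(622,225)), 'outer far',two((182,88),(512,450)))
print('tab z?', [onplane(T,*tz(646,218),z).round(0) for z in (45,60,80)], [onplane(S,*sz(172,140),z).round(0) for z in (45,60,80)])
for n,a in dict(bearing=(690,117),flange=(708,325),filter=(425,0),blue=(55,165)).items(): print(n,onplane(T,*tz(*a),20).round(0))
E
```

```text
far cheek [686.13770182 -10.90903316  54.        ] [701.25097731  -5.09961564  54.        ]
near cheek [475.62169817 -17.66376439  54.        ] [480.42582695 -17.84230972  54.        ]
leaf near R corner [ 491.10615221 -173.64919104   75.086448  ]
leaf far R corner [ 695.8119695  -165.54462959   64.24885997]
near L of right [485.1747185  -40.67875465  46.6031291 ]
left pile outer near [474.56512196 134.5112409   42.65734847] outer far [675.39471251 147.62265316  33.19927248]
tab z? [array([ 571., -205.,   45.]), array([ 569., -201.,   60.]), array([ 567., -196.,   80.])] [array([ 560., -202.,   45.]), array([ 570., -192.,   60.]), array([ 583., -179.,   80.])]
bearing [ 653. -251.   20.]
flange [ 492. -255.   20.]
filter [750. -46.  20.]
blue [620. 244.  20.]
```

```bash
cat >> h.py <<'E'
from scipy.spatial.transform import Rotation as Ro
def Rtool(yaw,tilt):
    # tool y along spine (cos yaw, sin yaw,0); tilt: fingers lean toward left (+y) by tilt from down
    yt=np.array([np.cos(yaw),np.sin(yaw),0]); left=np.array([-np.sin(yaw),np.cos(yaw),0])
    z=np.sin(tilt)*left+np.array([0,0,-np.cos(tilt)]); x=np.cross(yt,z)
    return np.c_[x,yt,z]
def rel(p,R=None,s=None):
    s=s or env.sense(); R0=Rq(s['tcp_rot']); 
    l=R0.T@(np.array(p)-s['eef_pos'])/1000
    r=Ro.from_matrix(R0.T@(R if R is not None else R0)).as_rotvec()
    return l.round(4).tolist(), r.round(4).tolist()
E
python3 - <<'E'
from h import *
print(rel([560,-120,330],Rtool(.05,0)))
d=eyes.get_image('wrist');print({k:v for k,v in d.items() if k!='frame'})
E
```

```text
([-0.5641, -0.5256, -0.0817], [-0.0013, 0.0008, 1.136])
{'fx': 278.8467681142561, 'fy': 278.8467681142561, 'cx': 319.76554323439694, 'cy': 204.81956892266425, 'T_tool_cam': array([[-7.25401632e-04, -9.59656187e-01, -2.81175171e-01,
         7.13059576e+01],
       [ 9.99998538e-01, -1.13147428e-03,  1.28185473e-03,
        -9.23315753e-01],
       [-1.54828230e-03, -2.81173830e-01,  9.59655605e-01,
        -1.25579031e+02],
       [ 0.00000000e+00,  0.00000000e+00,  0.00000000e+00,
         1.00000000e+00]])}
```

Emit:
{"api": "apply_moves", "payload": {"increments": [{"linear": [-0.564, -0.526, -0.082], "rotation": [0, 0, 1.136], "gripper": 0.0}, {"linear": [-0.564, -0.526, -0.082], "rotation": [0, 0, 1.136], "gripper": 0.0}, {"linear": [-0.564, -0.526, -0.082], "rotation": [0, 0, 1.136], "gripper": 0.0}, {"linear": [-0.564, -0.526, -0.082], "rotation": [0, 0, 1.136], "gripper": 0.0}, {"linear": [-0.564, -0.526, -0.082], "rotation": [0, 0, 1.136], "gripper": 0.0}], "newtons": 20}}

```text
time: 0.78
eef_pos: [366.1, 295.7, 281.6]
tcp_rot: [0.0, 0.616, 0.788, 0.0]
wrist_force: [0.4, 0.7, -0.5]
gripper_width: 0.001
```

```bash
python3 - <<'E'
from h import *
s=env.sense();print(s['joint_pos'].round(2),s['eef_pos'])
print(rel([560,-120,330],Rtool(.05,0)))
E
```

```text
[ 0.65  0.15  1.93 -0.    1.06  0.41] [366.09305366 295.71587315 281.56031036]
([-0.4501, 0.0883, -0.0484], [0.0002, 0.0, 0.1928])
```

Emit:
{"api": "apply_moves", "payload": {"increments": [{"linear": [-0.45, 0.088, -0.048], "rotation": [0, 0, 0.193]}, {"linear": [-0.45, 0.088, -0.048], "rotation": [0, 0, 0.193]}, {"linear": [-0.45, 0.088, -0.048], "rotation": [0, 0, 0.193]}, {"linear": [-0.45, 0.088, -0.048], "rotation": [0, 0, 0.193]}, {"linear": [-0.45, 0.088, -0.048], "rotation": [0, 0, 0.193]}]}}

```text
invalid input
```

```bash
python3 - <<'E'
from h import *
s=env.sense();print(s['joint_pos'].round(2),s['eef_pos'])
d=eyes.get_image('wrist');cv2.imwrite('pics/w1.png',d['frame'])
import pickle;pickle.dump((s,d),open('w1.pkl','wb'))
E
```

```text
[ 0.65  0.15  1.93 -0.    1.06  0.41] [366.09305366 295.71587315 281.56031036]
```

View pics/w1.png

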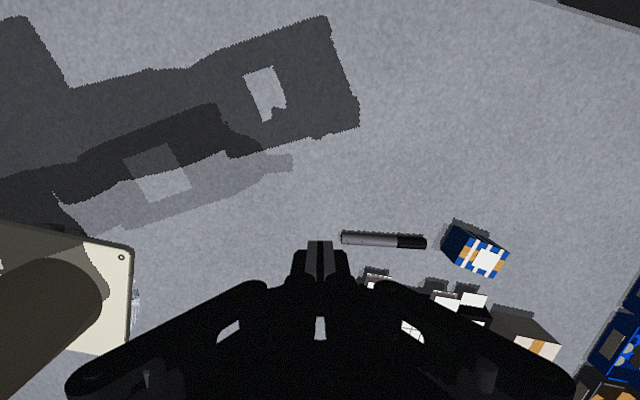

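The wrist picture shows fingers at (320,245), with the area to the left of the tool above them. The call was refused because the gripper value was missing. I'll aim to the right of the tab instead.

```bash
python3 - <<'E'
from h import *
print(rel([565,-270,280],Rtool(.05,0)))
E
```

```text
([-0.5907, 0.0626, 0.004], [0.0009, 0.0033, 0.1823])
```

Emit:
{"api": "apply_moves", "payload": {"increments": [{"linear": [-0.59, 0.063, 0], "rotation": [0, 0, 0.183], "gripper": 0}, {"linear": [-0.59, 0.063, 0], "rotation": [0, 0, 0.183], "gripper": 0}, {"linear": [-0.59, 0.063, 0], "rotation": [0, 0, 0.183], "gripper": 0}, {"linear": [-0.59, 0.063, 0], "rotation": [0, 0, 0.183], "gripper": 0}, {"linear": [-0.59, 0.063, 0], "rotation": [0, 0, 0.183], "gripper": 0}]}}

```text
time: 1.45
eef_pos: [474.6, 2.5, 281.5]
tcp_rot: [0.0, 0.684, 0.73, 0.0]
wrist_force: [1.1, 1.1, 0.7]
gripper_width: 0.002
```

```bash
python3 - <<'E'
from h import *
s=env.sense();print(s['joint_pos'].round(2),s['eef_pos'])
print(rel([565,-270,280],Rtool(.05,0)))
E
```

```text
[-0.02  0.16  1.92  0.    1.06 -0.09] [474.60752764   2.54546225 281.48199746]
([-0.2779, 0.0723, 0.0015], [0.0004, -0.0001, 0.0156])
```

Emit:
{"api": "apply_moves", "payload": {"increments": [{"linear": [-0.278, 0.072, 0], "rotation": [0, 0, 0.016], "gripper": 0}, {"linear": [-0.278, 0.072, 0], "rotation": [0, 0, 0.016], "gripper": 0}, {"linear": [-0.278, 0.072, 0], "rotation": [0, 0, 0.016], "gripper": 0}, {"linear": [-0.278, 0.072, 0], "rotation": [0, 0, 0.016], "gripper": 0}, {"linear": [-0.278, 0.072, 0], "rotation": [0, 0, 0.016], "gripper": 0}]}}

```text
time: 2.08
eef_pos: [564.6, -271.1, 280.9]
tcp_rot: [0.0, 0.69, 0.724, -0.0]
wrist_force: [-0.1, -0.1, 0.1]
gripper_width: 0.001
```

```bash
python3 - <<'E'
from h import *
s=env.sense();print(s['joint_pos'].round(2),s['eef_pos'])
d=eyes.get_image('wrist');cv2.imwrite('pics/w2.png',d['frame'])
import pickle;pickle.dump((s,d),open('w2.pkl','wb'))
E
```

```text
[-0.47  0.39  1.6  -0.    1.15 -0.51] [ 564.62564742 -271.05375229  280.93149001]
```

View pics/w2.png

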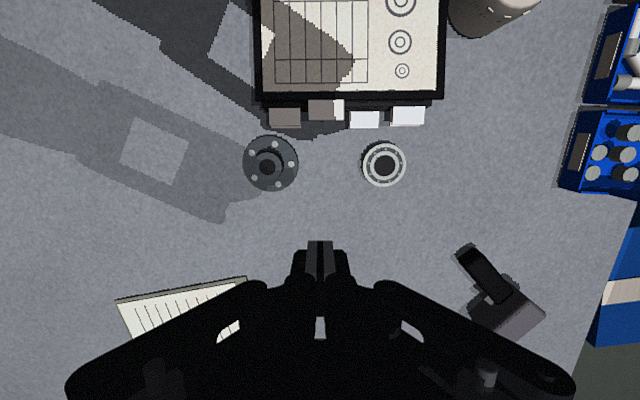

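The wrist view shows the four right-hand tabs at rows ~105-125. The second is at (326,110), the bearing at (384,163) and the flange at (270,163). I'll zoom in.

```bash
python3 - <<'E'
import pickle,cv2
s,d=pickle.load(open('w2.pkl','rb'));f=d['frame'][0:140,240:460]
f=cv2.convertScaleAbs(f,alpha=1.3,beta=20)
cv2.imwrite('pics/w2z.png',cv2.resize(f,None,fx=3.6,fy=3.6,interpolation=cv2.INTER_CUBIC))
E
```

```text
(no output)
```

View pics/w2z.png

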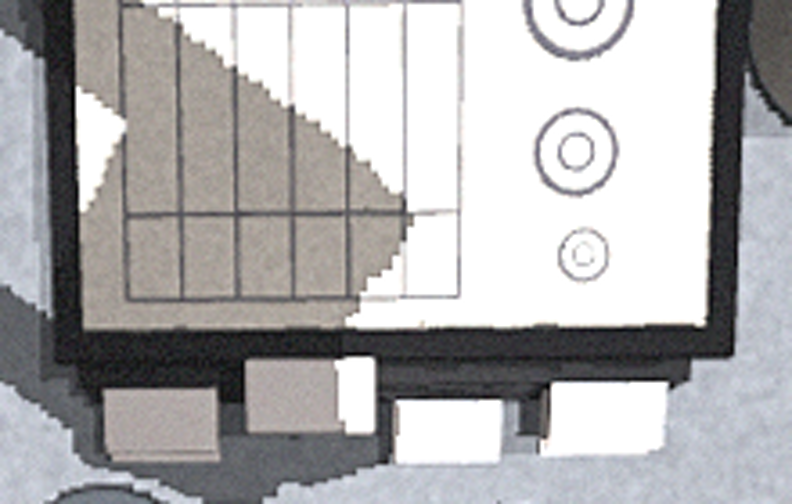

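```bash
cat >> h.py <<'E'
def rayw(s,d,u,v):
    R=Rq(s['tcp_rot']); T=np.array(d['T_tool_cam']); 
    c=np.array([(u-d['cx'])/d['fx'],(v-d['cy'])/d['fy'],1.])
    o=R@T[:3,3]+s['eef_pos']; r=R@T[:3,:3]@c; return o,r/np.linalg.norm(r)
E
python3 - <<'E'
from h import *
import pickle
T=pickle.load(open('top0.pkl','rb'));S=pickle.load(open('scene0.pkl','rb'));s,W=pickle.load(open('w2.pkl','rb'))
tz=lambda u,v:ray(T,230+u/3.3,140+v/3.3)
sz=lambda u,v:ray(S,180+u/3.4,120+v/3.4)
wz=lambda u,v:rayw(s,W,240+u/3.6,v/3.6)
def rep(n,l):
    p=tri(l); print(n,p.round(1),[round(float(np.linalg.norm(np.cross(p-o,r))),1) for o,r in l])
rep('tab',[tz(648,219),sz(170,147),wz(311,433)])
rep('tab TW',[tz(648,219),wz(311,433)])
rep('tab SW',[sz(170,147),wz(311,433)])
rep('nearR',[tz(620,323),sz(248,67),wz(58,360)])
rep('farR',[tz(596,48),sz(105,270),wz(733,355)])
for a in [(245,433),(377,433)]:
  o,r=wz(*a); print((o+r*(72-o[2])/r[2]).round(1))
E
```

```text
tab [ 569.2 -199.3   50.3] [5.7, 3.1, 2.9]
tab TW [ 567.3 -197.2   77.7] [1.2, 1.2]
tab SW [ 569.2 -196.4   49. ] [0.0, 0.0]
nearR [ 489.4 -176.3   71.5] [2.4, 1.6, 2.5]
farR [ 697.6 -165.3   67. ] [3.1, 5.1, 3.5]
[ 547.6 -197.7   72. ]
[ 589.6 -195.7   72. ]
```

```bash
python3 - <<'E'
from h import *
print(rel([567,-290,150],Rtool(.05,0.87)))
E
```

```text
([-0.0155, 0.0004, 0.131], [0.0025, 0.8726, -0.0024])
```

Emit:
{"api": "apply_moves", "payload": {"increments": [{"linear": [-0.015, 0, 0.04], "rotation": [0, 0.18, 0], "gripper": 0}, {"linear": [-0.015, 0, 0.08], "rotation": [0, 0.36, 0], "gripper": 0}, {"linear": [-0.015, 0, 0.13], "rotation": [0, 0.54, 0], "gripper": 0}, {"linear": [-0.015, 0, 0.13], "rotation": [0, 0.72, 0], "gripper": 0}, {"linear": [-0.015, 0, 0.13], "rotation": [0, 0.87, 0], "gripper": 0}]}}

```text
time: 2.75
eef_pos: [564.6, -283.3, 150.2]
tcp_rot: [-0.308, 0.625, 0.656, 0.292]
wrist_force: [-0.3, 1.1, 0.2]
gripper_width: 0.004
```

```bash
python3 - <<'E'
from h import *
s=env.sense();print(s['joint_pos'].round(2),s['eef_pos'],Rq(s['tcp_rot']).round(2).tolist())
d=eyes.get_image('wrist');cv2.imwrite('pics/w3.png',d['frame'])
import pickle;pickle.dump((s,d),open('w3.pkl','wb'))
E
```

```text
[-0.73  0.85  1.37  0.58  1.62 -0.97] [ 564.64402207 -283.31696382  150.24405458] [[-0.03, 1.0, -0.04], [0.64, 0.05, 0.77], [0.77, -0.0, -0.64]]
```

View pics/w3.png

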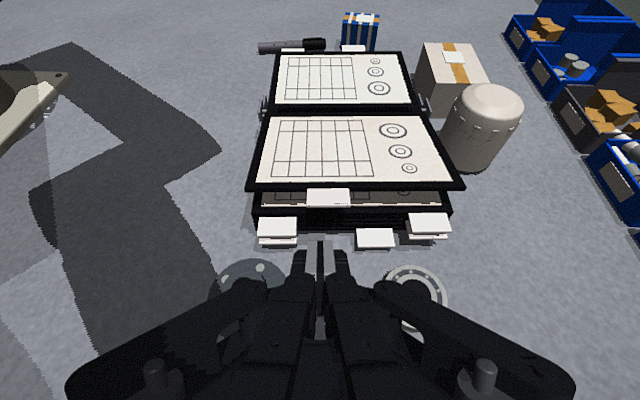

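From the tilted pose the raised top leaf shows clearly: its tab is at (328,198) and its outer edge at row ~204. The pile below it is in shade at rows 190-230.

```bash
python3 - <<'E'
from h import *
import pickle
s,W=pickle.load(open('w2.pkl','rb'));s3,W3=pickle.load(open('w3.pkl','rb'))
f=W3['frame'][95:265,230:480]
cv2.imwrite('pics/w3z.png',cv2.resize(f,None,fx=3.2,fy=3.2,interpolation=cv2.INTER_CUBIC))
E
```

```text
(no output)
```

View pics/w3z.png

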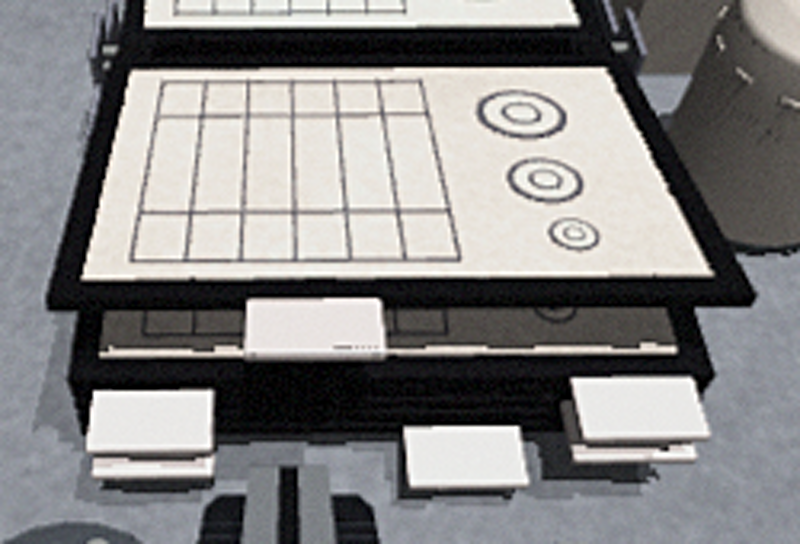

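```bash
python3 - <<'E'
from h import *
import pickle
T=pickle.load(open('top0.pkl','rb'));s,W=pickle.load(open('w2.pkl','rb'));s3,W3=pickle.load(open('w3.pkl','rb'))
tz=lambda u,v:ray(T,230+u/3.3,140+v/3.3)
wz=lambda u,v:rayw(s,W,240+u/3.6,v/3.6)
vz=lambda u,v:rayw(s3,W3,230+u/3.2,95+v/3.2)
def rep(n,l):
    p=tri(l); print(n,p.round(1),[round(float(np.linalg.norm(np.cross(p-o,r))),1) for o,r in l])
rep('tab',[vz(315,354),wz(311,432)])
rep('tab3',[vz(315,354),wz(311,432),tz(648,219)])
rep('tabL',[vz(246,354),wz(245,432)])
rep('tabR',[vz(386,354),wz(377,432)])
rep('near',[vz(48,305),wz(58,360)])
rep('far',[vz(755,303),wz(733,355)])
rep('tab1',[vz(151,453),wz(161,459)])
rep('tab4',[vz(646,440),wz(605,451)])
rep('tab3',[vz(465,488),wz(448,460)])
for P in [(570,-150,45)]: pass
E
```

```text
tab [ 568.3 -196.5   79. ] [0.2, 0.2]
tab3 [ 567.5 -196.8   79.3] [0.6, 1.0, 1.6]
tabL [ 548.4 -197.4   79. ] [0.5, 0.5]
tabR [ 588.4 -195.5   78.9] [0.6, 0.6]
near [ 488.4 -178.7   73. ] [0.2, 0.2]
far [ 699.  -167.2   72.1] [0.0, 0.0]
tab1 [ 517.4 -207.5   36.1] [0.8, 0.8]
tab4 [ 672.5 -197.4   39.7] [0.3, 0.3]
tab3 [ 621.3 -203.2   12.1] [1.0, 1.0]
```

```bash
python3 - <<'E'
from h import *
R=Rtool(.05,.873)
for p in [(571,-245,62),(570,-204,62)]: print(rel(p,R))
E
```

```text
([-0.0419, 0.0095, 0.0845], [-0.0, -0.0099, -0.0044])
([-0.0158, 0.0105, 0.1162], [-0.0, -0.0099, -0.0044])
```

Emit:
{"api": "apply_moves", "payload": {"increments": [{"linear": [-0.03, 0.005, 0.04], "rotation": [0, 0, 0], "gripper": 0}, {"linear": [-0.042, 0.0095, 0.0845], "rotation": [0, 0, 0], "gripper": 0}, {"linear": [-0.035, 0.01, 0.092], "rotation": [0, 0, 0], "gripper": 0}, {"linear": [-0.026, 0.01, 0.104], "rotation": [0, 0, 0], "gripper": 0}, {"linear": [-0.018, 0.01, 0.114], "rotation": [0, 0, 0], "gripper": 0}]}}

```text
time: 3.42
eef_pos: [572.1, -207.2, 66.0]
tcp_rot: [-0.304, 0.625, 0.658, 0.291]
wrist_force: [1.0, -0.1, 0.2]
gripper_width: -0.001
```

```bash
python3 - <<'E'
from h import *
s=env.sense();print(s['joint_pos'].round(2),s['eef_pos'],s['wrist_force'])
d=eyes.get_image('wrist');cv2.imwrite('pics/w4.png',d['frame'])
import pickle;pickle.dump((s,d),open('w4.pkl','wb'))
E
```

```text
[-0.65  0.91  1.48  0.63  1.43 -1.01] [ 572.10696391 -207.15578007   66.00172641] [ 1.00662517 -0.10825913  0.20171093]
```

View pics/w4.png

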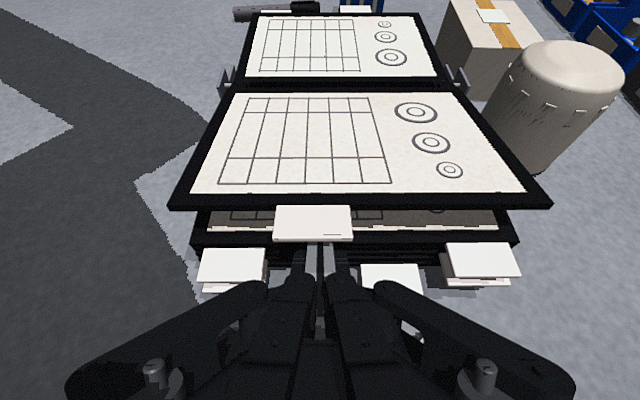

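The fingers are under the tab: the tab covers the tips at (313,225) and is centred on them. Next I'll work out the turning path.

```bash
cat > path.py <<'E'
from h import *
import sys
P=np.array([559.5,-19.8,45.]); left=np.array([-.05,.9987,0]); up=np.array([0,0,1.])
def tcp(al,rho,R,over=0):
    l=-np.cos(al)*left+np.sin(al)*up; m=np.sin(al)*left+np.cos(al)*up
    cs=[17*R[:,2]+11*R[:,0],17*R[:,2]-11*R[:,0]]
    c=max(cs,key=lambda c:c@m)
    f=R[:,2]
    sup=P+rho*l-2.5*m
    if al<np.pi/2 and -f@m>0 and R[:,0]@m>0: # side contact: tab outer edge rests on finger side
        E=P+180*l-2.*m; t=(180-rho)
        # corner so that edge lies on finger side, t ahead of edge
        if (f@(-l))>0 and (-f@m)>0: sup=E+f*t
    return sup-c+over*m
def rows(als,rho,over=0):
    s=env.sense();R=Rq(s['tcp_rot'])
    for a,r in zip(als,np.broadcast_to(rho,len(als))):
        p=tcp(a,r,R,over); p=p+0; p[0]=s['eef_pos'][0]-.05*(p[1]-s['eef_pos'][1])
        print(round(a,2),p.round(0),(R.T@(p-s['eef_pos'])/1000).round(3).tolist())
E
python3 - <<'E'
from path import *
rows(np.arange(.184,.8,.08),166)
E
```

```text
0.18 [ 572. -206.   70.] [0.002, 0.0, -0.003]
0.26 [ 572. -203.   84.] [0.015, 0.0, -0.01]
0.34 [ 571. -199.   97.] [0.028, 0.0, -0.015]
0.42 [ 571. -194.  111.] [0.042, 0.0, -0.02]
0.5 [ 571. -188.  124.] [0.056, 0.0, -0.024]
0.58 [ 570. -180.  136.] [0.07, 0.0, -0.026]
0.66 [ 570. -172.  148.] [0.084, 0.0, -0.027]
0.74 [ 570. -164.  158.] [0.098, 0.0, -0.027]
```

Emit:
{"api": "apply_moves", "payload": {"increments": [{"linear": [0.004, -0.003, -0.003], "rotation": [0, 0, 0], "gripper": 0}, {"linear": [0.012, -0.003, -0.008], "rotation": [0, 0, 0], "gripper": 0}, {"linear": [0.02, -0.003, -0.012], "rotation": [0, 0, 0], "gripper": 0}, {"linear": [0.028, -0.003, -0.015], "rotation": [0, 0, 0], "gripper": 0}, {"linear": [0.036, -0.003, -0.018], "rotation": [0, 0, 0], "gripper": 0}]}}

```text
time: 4.1
eef_pos: [568.0, -198.4, 103.9]
tcp_rot: [-0.305, 0.625, 0.657, 0.291]
wrist_force: [-0.9, -4.0, -0.7]
gripper_width: -0.002
```

```bash
python3 - <<'E'
from path import *
s=env.sense();print(s['joint_pos'].round(2),s['eef_pos'],s['wrist_force'])
d=eyes.get_image('wrist');cv2.imwrite('pics/w5.png',d['frame'])
rows(np.arange(.38,1.2,.08),166)
E
```

```text
[-0.64  0.85  1.5   0.64  1.46 -0.99] [ 568.02034972 -198.35605507  103.94672261] [-0.94610547 -4.0410809  -0.666509  ]
0.38 [ 568. -197.  103.] [-0.0, -0.0, 0.002]
0.46 [ 568. -191.  117.] [0.013, 0.0, -0.002]
0.54 [ 568. -184.  129.] [0.027, 0.0, -0.005]
0.62 [ 567. -177.  141.] [0.042, 0.0, -0.007]
0.7 [ 567. -168.  153.] [0.056, 0.0, -0.008]
0.78 [ 566. -159.  163.] [0.069, 0.0, -0.008]
0.86 [ 566. -150.  172.] [0.082, 0.0, -0.006]
0.94 [ 565. -140.  180.] [0.095, 0.0, -0.004]
1.02 [ 565. -129.  188.] [0.108, 0.0, -0.0]
1.1 [ 564. -117.  194.] [0.12, 0.0, 0.004]
1.18 [ 564. -105.  200.] [0.133, 0.0, 0.009]
```

View pics/w5.png

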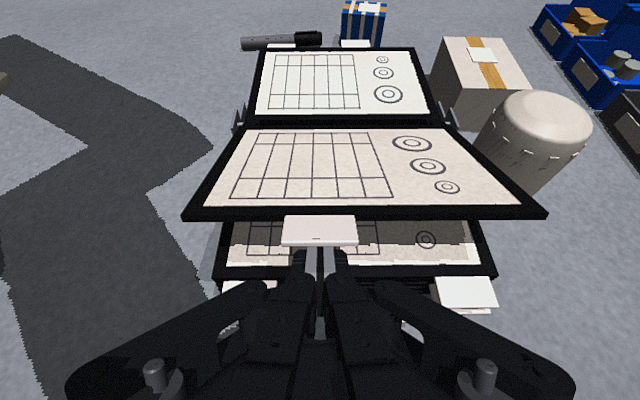

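The tab is at (318,230) and rising on the fingers. The leaf beneath stays flat on its pile, so I'll carry on.

Emit:
{"api": "apply_moves", "payload": {"increments": [{"linear": [0.013, 0, -0.002], "rotation": [0, 0, 0], "gripper": 0}, {"linear": [0.027, 0, -0.005], "rotation": [0, 0, 0], "gripper": 0}, {"linear": [0.042, 0, -0.007], "rotation": [0, 0, 0], "gripper": 0}, {"linear": [0.056, 0, -0.008], "rotation": [0, 0, 0], "gripper": 0}, {"linear": [0.069, 0, -0.008], "rotation": [0, 0, 0], "gripper": 0}]}}

```text
time: 4.78
eef_pos: [565.7, -158.7, 161.9]
tcp_rot: [-0.305, 0.625, 0.657, 0.29]
wrist_force: [0.2, -0.4, -2.2]
gripper_width: 0.001
```

```bash
python3 - <<'E'
from path import *
s=env.sense();print(s['joint_pos'].round(2),s['eef_pos'],s['wrist_force'])
d=eyes.get_image('wrist');cv2.imwrite('pics/w6.png',d['frame'])
rows(np.arange(.74,1.5,.08),166)
E
```

```text
[-0.59  0.74  1.56  0.66  1.48 -0.93] [ 565.72992716 -158.6804472   161.85898465] [ 0.17930146 -0.40692647 -2.2066057 ]
0.74 [ 566. -164.  158.] [-0.008, -0.0, -0.001]
0.82 [ 566. -155.  167.] [0.005, 0.0, -0.0]
0.9 [ 565. -145.  176.] [0.018, 0.0, 0.002]
0.98 [ 565. -134.  184.] [0.031, 0.0, 0.005]
1.06 [ 564. -123.  191.] [0.044, 0.0, 0.009]
1.14 [ 564. -111.  197.] [0.056, 0.0, 0.014]
1.22 [563. -99. 203.] [0.068, 0.0, 0.02]
1.3 [562. -87. 207.] [0.08, 0.0, 0.026]
1.38 [562. -74. 210.] [0.09, 0.0, 0.034]
1.46 [561. -61. 212.] [0.1, 0.0, 0.043]
```

View pics/w6.png

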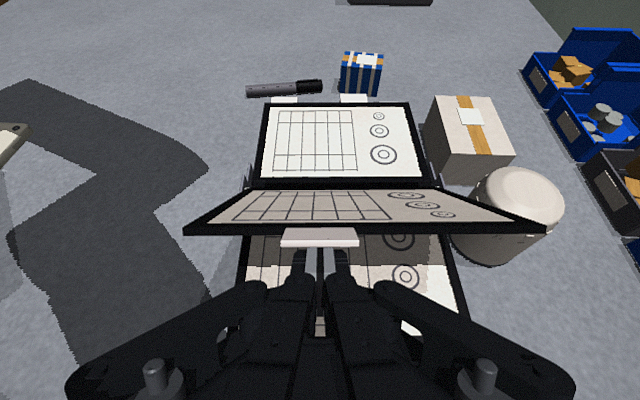

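The leaf is at about 45°, with its tab at (320,238) resting on the fingers and the leaf beneath still flat.

Emit:
{"api": "apply_moves", "payload": {"increments": [{"linear": [0.015, 0, 0.001], "rotation": [0, 0, 0], "gripper": 0}, {"linear": [0.029, 0, 0.004], "rotation": [0, 0, 0], "gripper": 0}, {"linear": [0.043, 0, 0.009], "rotation": [0, 0, 0], "gripper": 0}, {"linear": [0.056, 0, 0.014], "rotation": [0, 0, 0], "gripper": 0}, {"linear": [0.068, 0, 0.02], "rotation": [0, 0, 0], "gripper": 0}]}}

```text
time: 5.45
eef_pos: [563.0, -99.7, 200.8]
tcp_rot: [-0.305, 0.625, 0.657, 0.291]
wrist_force: [0.1, -1.7, 0.6]
gripper_width: -0.006
```

```bash
python3 - <<'E'
from path import *
s=env.sense();print(s['joint_pos'].round(2),s['eef_pos'],s['wrist_force'])
d=eyes.get_image('wrist');cv2.imwrite('pics/w7.png',d['frame'])
rows(np.arange(1.2,2.3,.08),164)
E
```

```text
[-0.52  0.65  1.64  0.7   1.46 -0.88] [563.01680865 -99.65413746 200.76310174] [ 0.14873685 -1.69286267  0.61949266]
1.2 [ 563. -102.  199.] [-0.003, -0.0, -0.001]
1.28 [562. -89. 204.] [0.008, 0.0, 0.005]
1.36 [562. -77. 207.] [0.019, 0.0, 0.013]
1.44 [561. -64. 210.] [0.029, 0.0, 0.021]
1.52 [561. -51. 211.] [0.038, 0.0, 0.03]
1.6 [560. -38. 212.] [0.047, 0.0, 0.04]
1.68 [559. -24. 211.] [0.055, 0.0, 0.05]
1.76 [559. -12. 209.] [0.062, 0.0, 0.062]
1.84 [558.   1. 206.] [0.068, 0.0, 0.073]
1.92 [557.  14. 202.] [0.073, 0.0, 0.085]
2.0 [557.  26. 198.] [0.077, 0.0, 0.098]
2.08 [556.  38. 192.] [0.081, 0.0, 0.11]
2.16 [556.  49. 185.] [0.083, 0.0, 0.123]
2.24 [555.  60. 178.] [0.084, 0.0, 0.136]
```

View pics/w7.png

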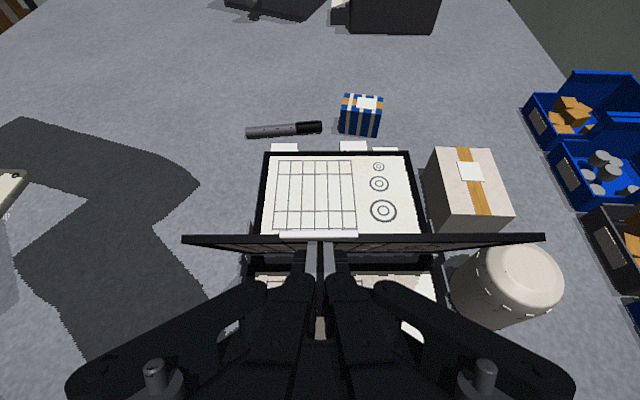

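The leaf is near 70°, edge-on to the camera at row 238, with the fingertips behind its tab. I'll go on past upright.

Emit:
{"api": "apply_moves", "payload": {"increments": [{"linear": [0.011, 0, 0.008], "rotation": [0, 0, 0], "gripper": 0}, {"linear": [0.021, 0, 0.016], "rotation": [0, 0, 0], "gripper": 0}, {"linear": [0.031, 0, 0.025], "rotation": [0, 0, 0], "gripper": 0}, {"linear": [0.04, 0, 0.034], "rotation": [0, 0, 0], "gripper": 0}, {"linear": [0.048, 0, 0.044], "rotation": [0, 0, 0], "gripper": 0}]}}

```text
time: 6.12
eef_pos: [559.7, -35.1, 208.6]
tcp_rot: [-0.305, 0.625, 0.657, 0.291]
wrist_force: [-0.6, -0.4, 0.8]
gripper_width: -0.001
```

```bash
python3 - <<'E'
from path import *
s=env.sense();print(s['joint_pos'].round(2),s['eef_pos'],s['wrist_force'])
d=eyes.get_image('wrist');cv2.imwrite('pics/w8.png',d['frame'])
rows(np.arange(1.58,2.3,.08),164)
E
```

```text
[-0.43  0.6   1.71  0.76  1.4  -0.85] [559.71863417 -35.08172445 208.56121161] [-0.57511436 -0.44760225  0.76481609]
1.58 [560. -41. 212.] [-0.002, -0.0, -0.007]
1.66 [559. -28. 211.] [0.006, 0.0, 0.003]
1.74 [558. -15. 210.] [0.013, 0.0, 0.014]
1.82 [558.  -2. 207.] [0.019, 0.0, 0.025]
1.9 [557.  11. 204.] [0.025, 0.0, 0.037]
1.98 [556.  23. 199.] [0.029, 0.0, 0.05]
2.06 [556.  35. 193.] [0.033, 0.0, 0.062]
2.14 [555.  46. 187.] [0.035, 0.0, 0.075]
2.22 [555.  57. 180.] [0.037, 0.0, 0.088]
```

View pics/w8.png

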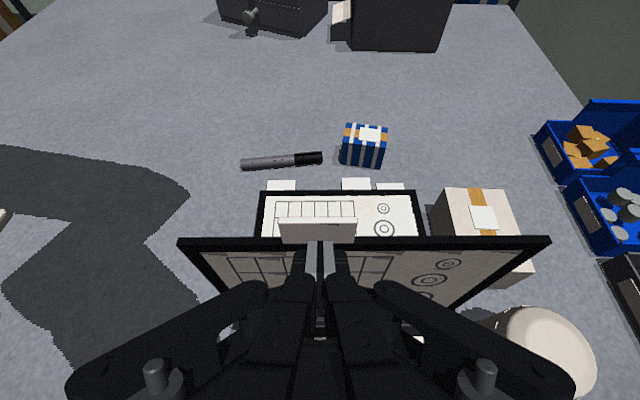

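The leaf has just passed upright. Its back is visible, the tab is at (318,230) and the fingertips press at the tab's root.

Emit:
{"api": "apply_moves", "payload": {"increments": [{"linear": [0.007, 0, 0.009], "rotation": [0, 0, 0], "gripper": 0}, {"linear": [0.013, 0, 0.019], "rotation": [0, 0, 0], "gripper": 0}, {"linear": [0.018, 0, 0.03], "rotation": [0, 0, 0], "gripper": 0}, {"linear": [0.023, 0, 0.042], "rotation": [0, 0, 0], "gripper": 0}, {"linear": [0.027, 0, 0.054], "rotation": [0, 0, 0], "gripper": 0}]}}

```text
time: 6.8
eef_pos: [556.9, 23.5, 194.0]
tcp_rot: [-0.305, 0.625, 0.657, 0.291]
wrist_force: [-0.6, -0.4, 1.5]
gripper_width: 0.0
```

```bash
python3 - <<'E'
from path import *
s=env.sense();print(s['joint_pos'].round(2),s['eef_pos'],s['wrist_force'])
d=eyes.get_image('wrist');cv2.imwrite('pics/w9.png',d['frame'])
rows(np.arange(1.96,3.2,.08),160)
E
```

```text
[-0.35  0.6   1.77  0.82  1.31 -0.84] [556.89804094  23.45936114 193.9779167 ] [-0.55489218 -0.43038247  1.50625698]
1.96 [557.  18. 197.] [-0.002, -0.0, -0.007]
2.04 [556.  30. 191.] [0.002, 0.0, 0.006]
2.12 [555.  41. 185.] [0.005, 0.0, 0.018]
2.2 [555.  52. 178.] [0.006, 0.0, 0.031]
2.28 [554.  76. 187.] [0.029, 0.0, 0.044]
2.36 [553.  86. 179.] [0.028, 0.0, 0.056]
2.44 [553.  95. 170.] [0.027, 0.0, 0.069]
2.52 [552. 103. 160.] [0.025, 0.0, 0.082]
2.6 [552. 110. 149.] [0.021, 0.0, 0.094]
2.68 [552. 116. 138.] [0.017, 0.0, 0.106]
2.76 [551. 122. 126.] [0.011, 0.0, 0.118]
2.84 [551. 126. 114.] [0.005, 0.0, 0.129]
2.92 [551. 130. 102.] [-0.002, 0.0, 0.139]
3.0 [551. 132.  89.] [-0.01, 0.0, 0.149]
3.08 [551. 134.  77.] [-0.019, 0.0, 0.159]
3.16 [551. 134.  64.] [-0.028, 0.0, 0.167]
```

View pics/w9.png

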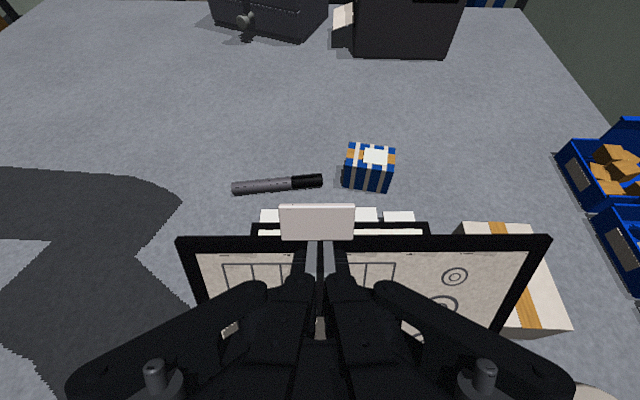

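Emit:
{"api": "apply_moves", "payload": {"increments": [{"linear": [0.003, 0, 0.01], "rotation": [0, 0, 0], "gripper": 0}, {"linear": [0.005, 0, 0.02], "rotation": [0, 0, 0], "gripper": 0}, {"linear": [0.007, 0, 0.03], "rotation": [0, 0, 0], "gripper": 0}, {"linear": [0.008, 0, 0.04], "rotation": [0, 0, 0], "gripper": 0}, {"linear": [0.009, 0, 0.05], "rotation": [0, 0, 0], "gripper": 0}]}}

```text
time: 7.48
eef_pos: [554.7, 67.0, 168.5]
tcp_rot: [-0.305, 0.625, 0.657, 0.291]
wrist_force: [-0.3, -1.0, -0.9]
gripper_width: -0.002
```

```bash
python3 - <<'E'
from path import *
s=env.sense();print(s['joint_pos'].round(2),s['eef_pos'],s['wrist_force'])
d=eyes.get_image('wrist');cv2.imwrite('pics/w10.png',d['frame'])
rows(np.arange(2.28,3.2,.08),142)
E
```

```text
[-0.28  0.62  1.81  0.87  1.24 -0.86] [554.71885305  67.03589973 168.52366902] [-0.29575606 -0.98484188 -0.88262459]
2.28 [554.  65. 174.] [0.002, -0.0, -0.006]
2.36 [554.  73. 166.] [0.002, 0.0, 0.005]
2.44 [554.  81. 158.] [0.001, 0.0, 0.016]
2.52 [553.  88. 149.] [-0.001, 0.0, 0.028]
2.6 [553.  95. 140.] [-0.004, 0.0, 0.039]
2.68 [553. 100. 130.] [-0.008, 0.0, 0.049]
2.76 [552. 105. 120.] [-0.013, 0.0, 0.06]
2.84 [552. 109. 109.] [-0.019, 0.0, 0.069]
2.92 [552. 112.  98.] [-0.025, 0.0, 0.079]
3.0 [552. 114.  87.] [-0.032, 0.0, 0.088]
3.08 [552. 116.  76.] [-0.04, 0.0, 0.096]
3.16 [552. 116.  64.] [-0.048, 0.0, 0.104]
```

View pics/w10.png

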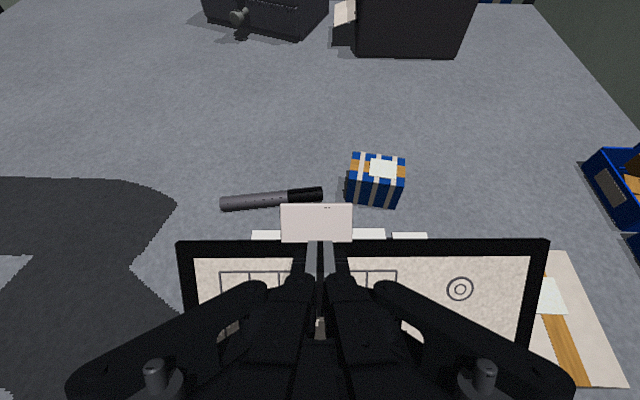

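The leaf is well over to the left (~2.3 rad), with its tab at (317,222) above the left-hand pile's tabs.

Emit:
{"api": "apply_moves", "payload": {"increments": [{"linear": [0.002, 0, 0.01], "rotation": [0, 0, 0], "gripper": 0}, {"linear": [0.0, 0, 0.022], "rotation": [0, 0, 0], "gripper": 0}, {"linear": [-0.002, 0, 0.032], "rotation": [0, 0, 0], "gripper": 0}, {"linear": [-0.005, 0, 0.042], "rotation": [0, 0, 0], "gripper": 0}, {"linear": [-0.009, 0, 0.052], "rotation": [0, 0, 0], "gripper": 0}]}}

```text
time: 8.15
eef_pos: [552.9, 100.8, 127.9]
tcp_rot: [-0.305, 0.625, 0.657, 0.29]
wrist_force: [0.5, 0.6, 1.0]
gripper_width: -0.001
```

```bash
python3 - <<'E'
from path import *
s=env.sense();print(s['joint_pos'].round(2),s['eef_pos'],s['wrist_force'])
d=eyes.get_image('wrist');cv2.imwrite('pics/w11.png',d['frame'])
rows(np.arange(2.68,3.2,.08),142)
E
```

```text
[-0.22  0.68  1.84  0.93  1.16 -0.91] [552.92767792 100.84727077 127.88710559] [0.54283406 0.57460163 0.96606723]
2.68 [552. 100. 130.] [0.002, -0.0, -0.003]
2.76 [552. 105. 120.] [-0.003, 0.0, 0.007]
2.84 [552. 109. 109.] [-0.009, 0.0, 0.017]
2.92 [552. 112.  98.] [-0.015, 0.0, 0.027]
3.0 [552. 114.  87.] [-0.022, 0.0, 0.036]
3.08 [552. 116.  76.] [-0.03, 0.0, 0.044]
3.16 [552. 116.  64.] [-0.038, 0.0, 0.052]
```

View pics/w11.png

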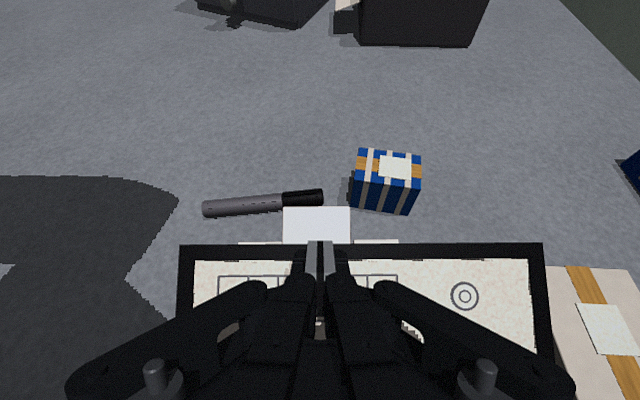

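The leaf is nearly down (~2.7 rad), tab at (317,225), with the fingertips on its panel.

Emit:
{"api": "apply_moves", "payload": {"increments": [{"linear": [-0.004, 0, 0.009], "rotation": [0, 0, 0], "gripper": 0}, {"linear": [-0.009, 0, 0.018], "rotation": [0, 0, 0], "gripper": 0}, {"linear": [-0.015, 0, 0.027], "rotation": [0, 0, 0], "gripper": 0}, {"linear": [-0.022, 0, 0.036], "rotation": [0, 0, 0], "gripper": 0}, {"linear": [-0.026, 0, 0.04], "rotation": [0, 0, 0], "gripper": 0}]}}

```text
time: 8.82
eef_pos: [552.1, 114.4, 82.0]
tcp_rot: [-0.306, 0.625, 0.657, 0.29]
wrist_force: [-0.4, 0.2, 0.3]
gripper_width: 0.001
```

```bash
python3 - <<'E'
from path import *
s=env.sense();print(s['joint_pos'].round(2),s['eef_pos'],s['wrist_force'])
d=eyes.get_image('wrist');cv2.imwrite('pics/w12.png',d['frame'])
print((Rq(s['tcp_rot']).T@[0,0,-10]/1000).round(4))
rows(np.arange(2.98,3.2,.04),142)
E
```

```text
[-0.2   0.76  1.84  0.98  1.1  -0.97] [552.05928434 114.41618012  81.97488598] [-0.41070139  0.23346682  0.3259914 ]
[-0.0076  0.      0.0064]
2.98 [552. 114.  90.] [0.006, -0.0, -0.006]
3.02 [552. 115.  84.] [0.002, -0.0, -0.001]
3.06 [552. 115.  78.] [-0.002, 0.0, 0.003]
3.1 [552. 116.  73.] [-0.006, 0.0, 0.007]
3.14 [552. 116.  67.] [-0.01, 0.0, 0.011]
3.18 [552. 116.  61.] [-0.014, 0.0, 0.014]
```

View pics/w12.png

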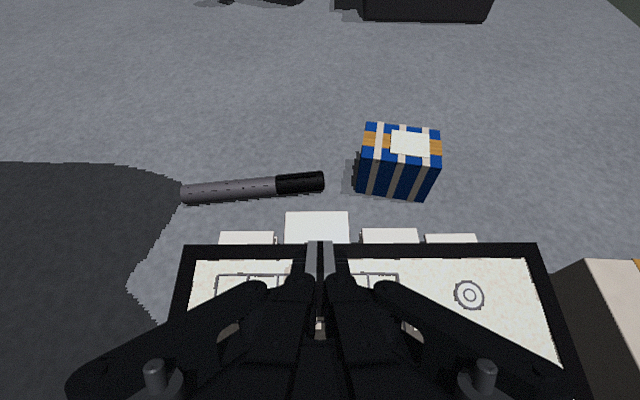

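The turned leaf is a little above the left-hand pile; its tab at (317,227) stands above its neighbours. Next I'll press straight down in small steps.

Emit:
{"api": "apply_moves", "payload": {"increments": [{"linear": [-0.0025, 0, 0.002], "rotation": [0, 0, 0], "gripper": 0}, {"linear": [-0.005, 0, 0.004], "rotation": [0, 0, 0], "gripper": 0}, {"linear": [-0.007, 0, 0.006], "rotation": [0, 0, 0], "gripper": 0}, {"linear": [-0.009, 0, 0.0075], "rotation": [0, 0, 0], "gripper": 0}, {"linear": [-0.01, 0, 0.0085], "rotation": [0, 0, 0], "gripper": 0}]}}

```text
time: 9.5
eef_pos: [552.5, 114.2, 69.7]
tcp_rot: [-0.305, 0.625, 0.657, 0.291]
wrist_force: [0.2, -0.1, 0.9]
gripper_width: -0.0
```

Emit:
{"api": "apply_moves", "payload": {"increments": [{"linear": [-0.0015, 0, 0.0013], "rotation": [0, 0, 0], "gripper": 0}, {"linear": [-0.003, 0, 0.0025], "rotation": [0, 0, 0], "gripper": 0}]}}

```text
time: 9.75
eef_pos: [552.4, 114.3, 65.8]
tcp_rot: [-0.305, 0.625, 0.657, 0.291]
wrist_force: [1.0, 0.5, 1.4]
gripper_width: 0.003
```

Emit:
{"api": "apply_moves", "payload": {"increments": [{"linear": [-0.001, 0, 0.001], "rotation": [0, 0, 0], "gripper": 0}, {"linear": [-0.001, 0, 0.001], "rotation": [0, 0, 0], "gripper": 0}]}}

```text
time: 10.0
eef_pos: [552.4, 114.3, 64.8]
tcp_rot: [-0.305, 0.625, 0.657, 0.291]
wrist_force: [1.0, -1.4, 4.4]
gripper_width: -0.001
```

```bash
python3 - <<'E'
from path import *
s=env.sense();print(s['eef_pos'],s['wrist_force'])
d=eyes.get_image('wrist');cv2.imwrite('pics/w13.png',d['frame'])
E
```

```text
[552.42951882 114.3233203   64.80925964] [ 1.0269126  -1.42363273  4.38624431]
```

View pics/w13.png

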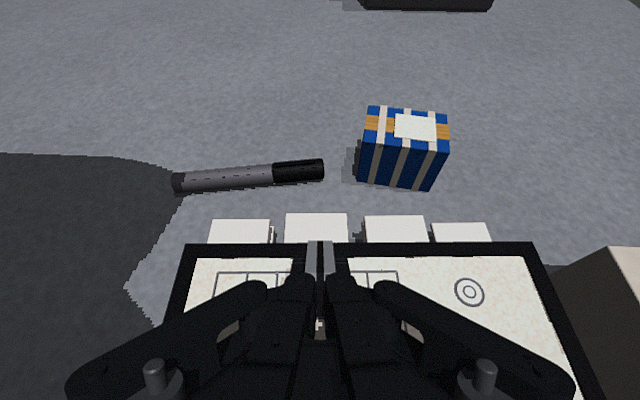

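The tab is now level with its neighbours (row ~228) and the force is rising. I'll press a little more.

Emit:
{"api": "apply_moves", "payload": {"increments": [{"linear": [-0.001, 0, 0.001], "rotation": [0, 0, 0], "gripper": 0}, {"linear": [-0.001, 0, 0.001], "rotation": [0, 0, 0], "gripper": 0}]}}

```text
time: 10.3
eef_pos: [552.5, 114.4, 64.5]
tcp_rot: [-0.306, 0.625, 0.657, 0.291]
wrist_force: [-3.2, -5.4, 13.8]
gripper_width: -0.002
```

Emit:
{"api": "apply_moves", "payload": {"increments": [{"linear": [-0.001, 0, 0.001], "rotation": [0, 0, 0], "gripper": 0}, {"linear": [-0.001, 0, 0.001], "rotation": [0, 0, 0], "gripper": 0}]}}

```text
time: 10.55
eef_pos: [552.6, 114.5, 64.3]
tcp_rot: [-0.306, 0.624, 0.657, 0.292]
wrist_force: [-4.6, -9.1, 21.7]
gripper_width: -0.0
```

The leaf is hard against its stop at 22 N. I'll retreat straight up.

Emit:
{"api": "apply_moves", "payload": {"increments": [{"linear": [0.003, 0, -0.0025], "rotation": [0, 0, 0], "gripper": 0}, {"linear": [0.015, 0, -0.013], "rotation": [0, 0, 0], "gripper": 0}, {"linear": [0.045, 0, -0.04], "rotation": [0, 0, 0], "gripper": 0}, {"linear": [0.085, 0, -0.075], "rotation": [0, 0, 0], "gripper": 0}, {"linear": [0.115, 0, -0.1], "rotation": [0, 0, 0], "gripper": 0}]}}

```text
time: 11.18
eef_pos: [552.6, 112.4, 216.4]
tcp_rot: [-0.305, 0.625, 0.657, 0.291]
wrist_force: [-0.1, 0.5, -0.3]
gripper_width: -0.001
```

```bash
python3 - <<'E'
from path import *
s=env.sense();print(s['eef_pos'],s['wrist_force'])
d=eyes.get_image('wrist');cv2.imwrite('pics/w14.png',d['frame'])
import pickle
pickle.dump((s,d),open('w14.pkl','wb'))
for n,c in dict(scene=(120,290,180,410),top=(140,270,230,470)).items():
    d=cam(n);pickle.dump(d,open(n+'1.pkl','wb')); cv2.imwrite(f'pics/{n}1z.png',cv2.resize(d['frame'][c[0]:c[1],c[2]:c[3]],None,fx=3.3,fy=3.3,interpolation=cv2.INTER_CUBIC))
E
```

```text
[552.59294842 112.38191953 216.44139458] [-0.06680014  0.52575343 -0.28513238]
```

View pics/w14.png

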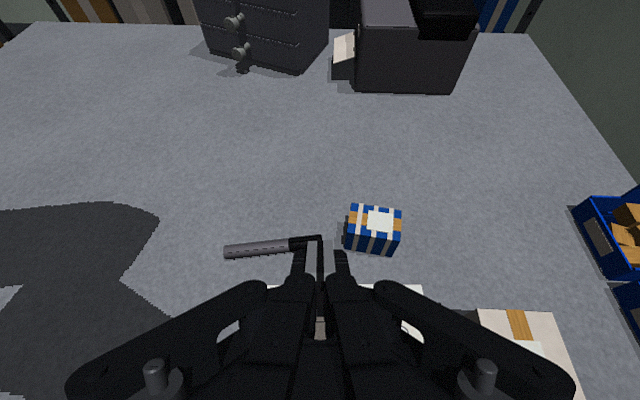

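View pics/scene1z.png

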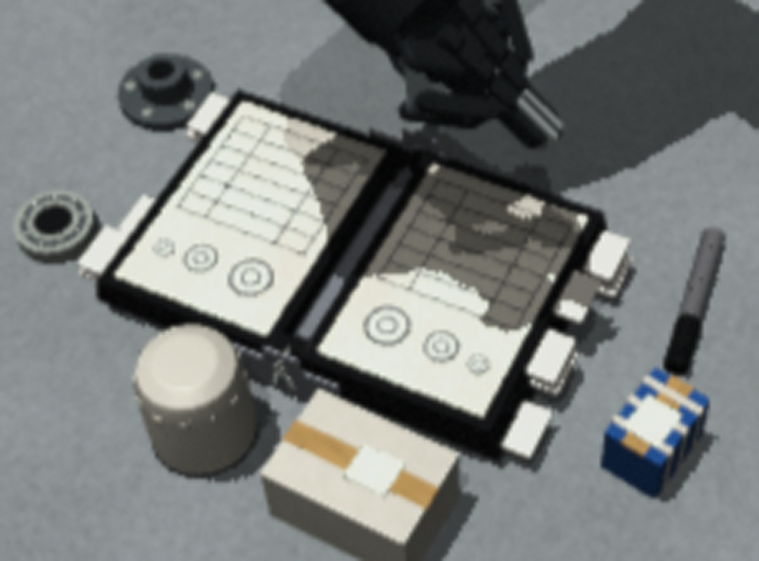

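View pics/top1z.png

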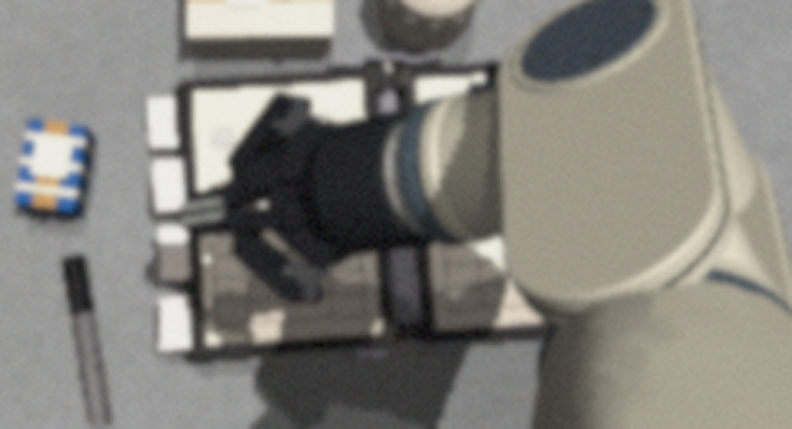

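The wrist and scene views show the leaf flat on the left-hand pile, its tab among the others at (575,290) in the scene zoom. The catalogue, flange, bearing and other things look unmoved. I'll back off to measure the tab's height.

```bash
python3 - <<'E'
from h import *
print(rel([556,-20,230]),rel([556,30,300]))
E
```

```text
([-0.0751, -0.0038, -0.1098], [0.0, 0.0, 0.0]) ([0.0106, -0.001, -0.1168], [0.0, 0.0, 0.0])
```

Emit:
{"api": "apply_moves", "payload": {"increments": [{"linear": [-0.02, -0.002, -0.05], "rotation": [0, 0, 0], "gripper": 0}, {"linear": [-0.075, -0.004, -0.11], "rotation": [0, 0, 0], "gripper": 0}, {"linear": [-0.075, -0.004, -0.11], "rotation": [0, 0, 0], "gripper": 0}, {"linear": [-0.075, -0.004, -0.11], "rotation": [0, 0, 0], "gripper": 0}]}}

```text
time: 11.82
eef_pos: [554.7, -20.8, 226.6]
tcp_rot: [-0.306, 0.626, 0.656, 0.29]
wrist_force: [0.0, 0.3, -0.8]
gripper_width: -0.003
```

```bash
python3 - <<'E'
from h import *
s=env.sense();d=eyes.get_image('wrist');cv2.imwrite('pics/w15.png',cv2.resize(d['frame'][120:270,160:480],None,fx=2.5,fy=2.5,interpolation=cv2.INTER_CUBIC))
import pickle;pickle.dump((s,d),open('w15.pkl','wb'));print(s['eef_pos'])
E
```

```text
[554.73824119 -20.82547344 226.55533889]
```

Emit:
{"api": "apply_moves", "payload": {"increments": [{"linear": [0.045, 0, -0.036], "rotation": [0, -0.15, 0], "gripper": 0}, {"linear": [0.085, 0, -0.07], "rotation": [0, -0.3, 0], "gripper": 0}, {"linear": [0.1, 0, -0.08], "rotation": [0, -0.45, 0], "gripper": 0}, {"linear": [0.1, 0, -0.08], "rotation": [0, -0.6, 0], "gripper": 0}, {"linear": [0.1, 0, -0.08], "rotation": [0, -0.6, 0], "gripper": 0}]}}

```text
time: 12.5
eef_pos: [554.3, -13.4, 356.5]
tcp_rot: [-0.098, 0.681, 0.72, 0.093]
wrist_force: [-0.3, -0.2, -0.6]
gripper_width: -0.001
```

```bash
python3 - <<'E'
from h import *
s=env.sense();d=eyes.get_image('wrist');cv2.imwrite('pics/w16.png',d['frame'])
import pickle;pickle.dump((s,d),open('w16.pkl','wb'));print(s['eef_pos'])
E
```

```text
[554.2689088  -13.37614156 356.54795019]
```

View pics/w15.png

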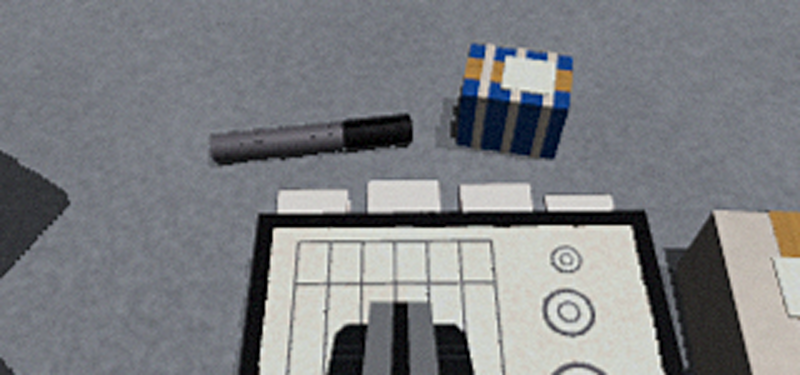

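View pics/w16.png

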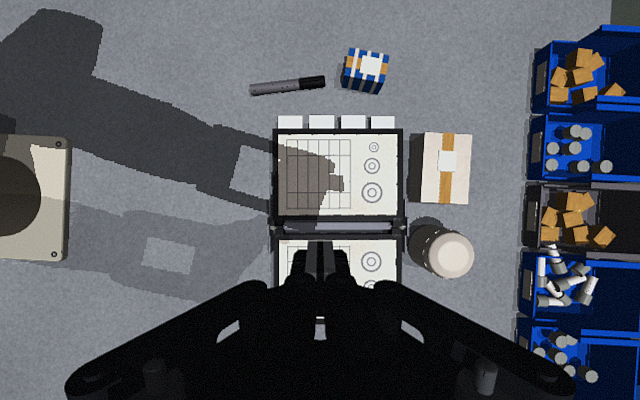

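```bash
python3 - <<'E'
from h import *
import pickle
s,d=pickle.load(open('w16.pkl','rb'))
cv2.imwrite('pics/w16z.png',cv2.resize(d['frame'][105:255,260:420],None,fx=5,fy=4,interpolation=cv2.INTER_CUBIC))
E
```

```text
(no output)
```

View pics/w16z.png

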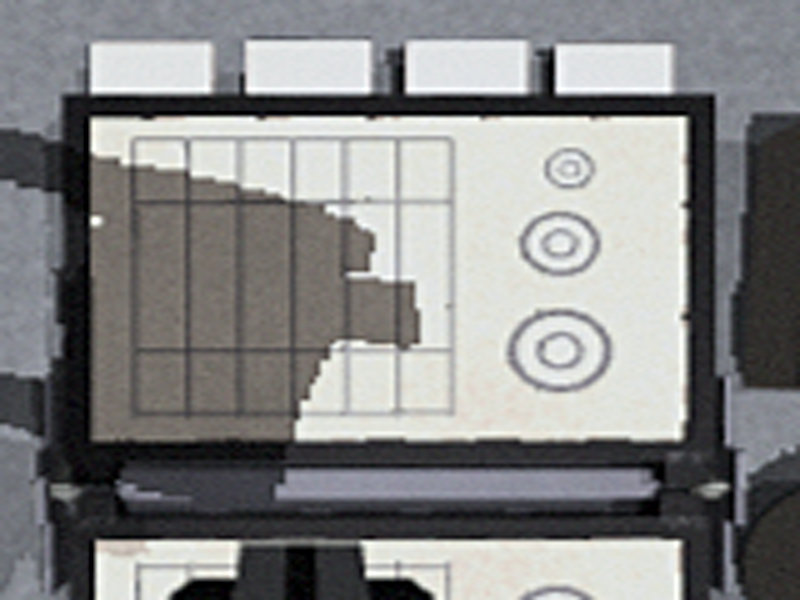

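```bash
python3 - <<'E'
from h import *
import pickle
a=pickle.load(open('w15.pkl','rb'));b=pickle.load(open('w16.pkl','rb'));T=pickle.load(open('top0.pkl','rb'))
A=lambda u,v:rayw(*a,160+u/2.5,120+v/2.5); B=lambda u,v:rayw(*b,260+u/5,105+v/4)
def rep(n,l):
    p=tri(l); print(n,p.round(1),[round(float(np.linalg.norm(np.cross(p-o,r))),1) for o,r in l])
rep('tab2',[A(404,181),B(309,40)])
rep('tab1',[A(314,190),B(152,42)])
rep('tab3',[A(496,184),B(467,41)])
rep('leaf near corner',[A(262,213),B(65,97)])
rep('leaf far corner',[A(645,212),B(714,97)])
# tabs spacing -> widths
import itertools
for n,l,r in [('2',(368,181),(440,181))]:
    rep('L',[A(*l),B(245,40)]);rep('R',[A(*r),B(374,40)])
print('cheeks now',[ (lambda o,r:(o+r*(54-o[2])/r[2]).round(1))(*B(*q)) for q in [(68,492),(712,490)]])
E
```

```text
tab2 [548.6 159.9  45.4] [0.0, 0.0]
tab1 [496.5 159.9  33.2] [0.1, 0.1]
tab3 [600.4 163.8  40.4] [0.4, 0.4]
leaf near corner [472.7 131.7  49.9] [0.6, 0.6]
leaf far corner [679.9 143.6  47.4] [0.1, 0.1]
L [528.2 158.7  45.8] [0.2, 0.2]
R [569.2 161.2  44.9] [0.4, 0.4]
cheeks now [array([481.9, -25.5,  54. ]), array([686.3, -13.7,  54. ])]
```

The tab measures 45 mm high and 180 mm from the same pivot line as before, so the leaf is flat and the catalogue hasn't moved. Handing in.

```bash
python3 - <<'E'
from h import *
print(env.finish_job())
E
```

```text
the job is handed in; nothing more can be done
None
```

I turned the top leaf over and handed the job in at about 12.5 s of robot time. With the fingers shut and the tool tilted about 50°, I lifted the leaf by its tab and pushed it round its pivot. I then pressed it against its stop with about 22 N and backed away clear of everything.

**Leaf:** two wrist views after the turn put the tab's outer edge at 45.4 mm, against an expected 45–47 mm. The leaf corners came out at 47–50 mm, a little above that and less precise; I took this as measuring scatter.

**Catalogue:** the tab now lies 180 mm from the same pivot line I measured at the start, to within about 2 mm, so the catalogue did not shift.

**Leaf beneath and bystanders:** the leaf beneath looked flat in the scene picture taken after the turn. The things around the catalogue looked unmoved in the pictures. I judged both by eye and did not measure them.

**Disagreement early on:** the scene camera put the tab at about 50 mm high, while the wrist views gave 79 mm. I dropped the scene figure because I had probably marked the wrong tab there.

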